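Close the stone polisher and mesh its drive stem

ROBOT

A 6-joint arm with a two-finger parallel gripper is mounted at the origin on the work surface. World frame = base frame: x ahead of the robot, y to its left, z up, the work surface at z = 0. Lengths are in m, angles in degrees, forces in N, time in s.
With the tool pointing down it reaches from about 0.3 to 0.75 m from the base axis. Payload 8.5 kg.
Tool frame: the origin (TCP) lies at the very end of the fingers, on their centre line; the grasp point (between the pads) lies grasp_offset behind it (grasp_offset is the distance from the TCP to the grasp point, in m); x points along the fingers, z is the direction in which the jaws open and shut, and the axes are right-handed (so a half turn about x gives the same grasp; the last joint's range is limited). The gripper opens to 85 mm and grips with 20 to 120 N. Pads are 22 mm wide; open, the fingers measure 114 mm over their backs; the gripper's body (76 mm by 85 mm) begins 54 mm behind the grasp point. The pads swing forward as they close: fully open they stand 13 mm farther back than shut.
Start: joints at [-83.898, 21.807, 74.336, -0, 83.858, -12.336], TCP at [0.174, -0.522, 0.231] pointing down, gripper open.
Joint ranges: [-178.18, 178.18], [-50.72, 133.34], [12.68, 142.11], [-81.47, 261.47], [9.98, 163.14], [-165.26, 165.26]. Speed limits (degrees/s): [136.94, 136.94, 180, 180, 180, 180].

INTERFACE

Orientations are given as a 3x3 rotation matrix whose columns are the frame's x, y, z axes.
In Python, from rig import observe, get_image, close_job, recognise, grasp_offset gives the robot as it stands.
- The arm moves only by the tool drive_tool, never from a script. Its argument "targets" is a list that holds one entry, the list of rows, each a list of 7 numbers: the shift along the tool's x, y, z in units of 50 mm (1.0 is 50 mm), then the turn, a rotation vector about the tool's x, y, z in rad, then the opening, from -1 (shut) to 1 (fully open), so that 0 is half open. A call has 1 to 5 rows; each row shifts and turns the commanded pose from where the row before left it, along the tool's axes as they then stand; what a row does not reach is not made up. A row lasts 1/10 s, in which the tool goes at most 50 mm and 8.59 degrees, less where a joint would pass 70% of its speed; a pose out of reach is approached as far as the arm can. A call is refused whole if a number of a shift passes 1 or a number of a turn 0.15, either way. A call with a gripper value outside its range is refused whole. The fingers move at their own pace and stop on an object; "force" is the grip in N (left out, the last holds). Time passes only in rows, so rows that do not move let the fingers close. It gives the time, the measured TCP pose, the force and the opening at its end, in the units of the state.
- observe(): the state, without advancing time (a new reading comes with each control period).
- get_image(name): name is "side" or "top" or "wrist"; returns a dict with "image" (420x560x3 uint8, red, green, blue), "fx", "fy", "cx", "cy" (pixels), "rvec" (rotation vector, rad) and "tvec" (3), from world to camera coordinates, as OpenCV has them. Camera axes: x right, y down, z forward; pixel columns grow to the right and rows downward; lengths in m; the calibration is good to about 2 mm. A picture is of the moment at which its call begins. There is no depth.
- close_job(): hands the job in, once; it reports no verdict.
Trained networks look in a picture, given as the dict that the camera call returned (one of the last four; its "shot" number tells which), for a name from the list of things; names that differ only in an ending like _2 or _b are one class to them, and where a whole thing is asked for, a point or a joint stands for the part that bears it (a point fixed in the world has none). Each returns a list of dicts, best first, with "p" (0 to 1); they miss things now and then, are a little off and sometimes report something else, mostly with a low value. They report only what shows in the picture. A call takes as long as a camera call. They do not tell look-alikes from the thing itself.
- recognise(label, picture): "at" ([column, row] as shares, 0 to 1, of the picture: columns of its width, rows of its height, amid what is visible of it).
The state is a dict: "time_s": time; "q": joint angles; "qvel": joint speeds; "joint_efforts": joint torques, N m; "position": TCP position; "tool_rot": TCP orientation; "ft_force": force on the tool from outside, world axes, zero at the start; "wrist_torque": the same for the moment, N m; "grip_width": finger opening in m.
Only numpy, scipy, OpenCV 4.12 (cv2) and the standard library are available. Lean on these libraries where they do the work, as an engineer would, in place of code of your own. Each camera call takes 0.05 s, during which the arm holds its last target.

TASK

Shut the lid of the stone polisher fully. Then take the drive stem with the blue grip out of the wooden stand, put it upright through the opening in the lid, turn it until its four ribs mesh with the cross slots of the brass coupling, slide it fully home and press it down against the coupling's spring as far as it will go; finish while still gripping the stem and holding it pressed down. Leave the orange stem in its stand and do not disturb the stones, jar, cup and brush.

Things in the scene. Friction and masses are not known exactly. Their poses are not given: they have to be found in the camera images.
- polisher: Stone polishing machine, fixed to the table: square teal open box 220 x 220 mm, 100 mm high (rim), with stones fixed in it and a post in its centre. Origin at the centre of its underside, z up. The lid is hinged along its +x rim; its front (-x) has a black panel.
- lid (a joint): Lid angle, rad: 0 shut (flat on the rim), grows as it opens upward; starts 0.5 to 0.9, stop at 1.3. Off-white panel 220 x 220 x 8 mm, square opening 70 mm at its centre. Hinge line along polisher y at polisher x = +110 mm, 100 mm high. Shut, its top is 108 mm above the table. Stiff hinge: stays at any angle; push it down from above with up to 0.4 N m, e.g. on a solid side strip beside the opening.
- lid_edge (a point): Middle of the lid's front (free) edge, on its outer face, 220 mm from the hinge line; point x points to the hinge along the lid, z is the lid's outward normal. An 18 mm black tab sticks out there.
- socket (a point): Centre of the socket floor of the brass coupling (36 mm across) at the polisher's centre; 72 mm above the table when relaxed. Two slots 10.4 mm wide, with black floors between four brass blocks, cross here, along this point's x and y axes, open-ended, 20 mm deep: the coupling's top is 20 mm above this point, 8 mm under the shut lid's underside. 2 mm chamfers at the mouth. z up.
- hub (a joint): Turn of the coupling about the vertical in rad, relative to the polisher (0: slots along the polisher's x and y axes; counter-clockwise from above positive). Starts anywhere in -0.75 to 0.75; stiff, it takes 0.3 N m to turn it, so it stays put.
- coupling (a joint): How far the coupling is pressed down on its spring, in m: 0 relaxed, stop at 0.008. The spring pushes back with 5 N at the start and 12 N at the stop, and lifts the coupling again when let go.
- stem: Loose drive stem, about 0.15 kg, 107 mm tall, upright in either well of the stand. Origin at the centre of its foot, z up. 0 to 24 mm: cross of two steel ribs, 26 mm long, 8 mm thick, along its x and y axes (fits every quarter turn); 24 to 62 mm: round 16 mm shaft with a 28 mm collar at its top; 62 to 107 mm: blue grip block, 40 mm along its x, 24 mm along its y.
- stand: Wooden block 190 x 80 x 45 mm (x, y, z), fixed; origin at the centre of its underside. Two round wells 30 mm wide and 30 mm deep at x = -55 and +55 mm on its axis; a stem's foot rests 15 mm above the table.
- buff_stem: Other stem in the other well, same shape but with an orange grip and a round 26 mm felt foot: leave it there.
- rose_quartz: Pinkish rough stone, about 80 mm wide, 50 mm high, at the back; origin under its centre. Leave alone.
- clear_quartz: Whitish rough stone, about 70 mm wide, 55 mm high, at the back; origin under its centre. Leave alone.
- smoky_quartz: Dark rough stone, about 60 mm wide, 40 mm high, at the back; origin under its centre. Leave alone.
- citrine: Amber stone, 40 mm wide, 28 mm high, in the middle of the table between polisher and stand; origin under its centre. Leave alone.
- jar: Amber jar with white cap, 66 mm wide, 85 mm high, at the back; origin under its centre. Leave alone.
- cup: White cup, 72 mm wide, 70 mm high, at the back; origin under its centre. Leave alone.
- brush: Brush 150 mm long, lying along its x axis in the middle of the table; origin under its centre. Leave alone.
Mind the look-alikes: they are no part of the job. There is more than one size of the stem; the one meant has the size given above.

How it is judged (in metres and radians):
On the way, in this order (a step that is already met when the one before it is completed fails the run):
1. the lid is shut, with the stem not yet in the coupling (value of joint lid below 0.05 rad and horizontal distance between stem and socket above 0.06 m), for 0.2 s.
2. the blue stem is meshed: its foot on the socket floor, lid still shut (z of stem in the frame of socket below 0.004 m and horizontal distance between stem and socket below 0.004 m and angle between stem's own z axis and vertical below 0.1 rad and value of joint lid below 0.05 rad), for 0.2 s.
At the end, for the whole second after the job is handed in: Lid under 0.05 rad; blue stem upright (0.1 rad), foot within 4 mm of the socket floor and centre; fingers grip it (over 2 N) and keep the coupling down over 5 of its 8 mm, pushing over 3 N; orange stem and bystanders within 30 mm of their places (all of step 2 and value of joint coupling above 0.005 m and contact force between stem and coupling above 3 N and contact force between the fingers and stem above 2 N and distance of each of buff_stem, rose_quartz, clear_quartz, smoky_quartz, citrine, jar, cup, brush from where it was at the start of the episode below 0.03 m); the arm keeps its last pose, push and grip.
It fails at once if the orange stem is moved from its place (30 mm) (distance of buff_stem from where it was at the start of the episode above 0.03 m).
It fails at once if a stone, the jar, the cup or the brush is disturbed (moved 30 mm) (distance of any of rose_quartz, clear_quartz, smoky_quartz, citrine, jar, cup, brush from where it was at the start of the episode above 0.03 m).
It also fails if it takes over 54 s, if anything falls off the work surface, if the arm or the gripper's body presses on something with over 40 N, if the wrist force passes 120 N, or if a joint passes its speed limit or range.

## Working session

There is one attempt and no reset: what is moved stays moved. The work goes in short steps, Python scripts to look and compute and a tool call to move; the robot and the scene stay as the last step left them, time stands still between calls to the robot, and variables do not carry over. Pictures are saved under pics/ and viewed, and the job is handed in when it is done.

Besides the shell and the picture viewer there is one more tool, called as name([rows], argument=value, ...), one row to a line, values as JSON. drive_tool: Moves the arm, as the interface text tells. Its arguments: {"type":"object","properties":{"targets":{"type":"array"},"force":{"type":"number"}},"required":["targets"]}

```bash
ls; mkdir -p pics; cat > h.py <<'E'
import numpy as np, cv2, json
from rig import observe, get_image, close_job, recognise, grasp_offset
def snap(n,tag):
    p=get_image(n); cv2.imwrite(f'pics/{tag}.png',cv2.cvtColor(p['image'],cv2.COLOR_RGB2BGR)); 
    return p
def cam(p):
    R=cv2.Rodrigues(np.array(p['rvec'],float))[0]; t=np.array(p['tvec'],float).ravel(); K=np.array([[p['fx'],0,p['cx']],[0,p['fy'],p['cy']],[0,0,1.]])
    return K,R,t
def proj(p,X):
    K,R,t=cam(p); X=np.atleast_2d(X); c=(X@R.T+t)@K.T; return c[:,:2]/c[:,2:]
def onz(p,uv,z):
    K,R,t=cam(p); d=R.T@np.linalg.inv(K)@np.array([uv[0],uv[1],1.]); o=-R.T@t; return o+d*(z-o[2])/d[2]
E
python3 - <<'E'
from h import *
o=observe(); print(o); print(grasp_offset)
for n in ['side','top','wrist']:
    p=snap(n,n+'0'); print(n,p['rvec'],p['tvec'],p['fx'],p['cx'],p['cy'], [k for k in p])
    for l in ['polisher','lid','lid_edge','socket','stem','stand','buff_stem','citrine','brush']:
        r=recognise(l,p); print(l,[(round(x['p'],2),[round(x['at'][0]*560),round(x['at'][1]*420)]) for x in r])
E
```

```text
pics
{'time_s': 0.0, 'q': array([-8.38984393e+01,  2.18424941e+01,  7.43855846e+01,  9.07878624e-04,
        8.38564598e+01, -1.23361798e+01]), 'qvel': array([-0.00429204, -0.00881498,  0.0176476 ,  0.03854321, -0.09232003,
       -0.02852519]), 'joint_efforts': array([ 2.77040181e-04, -4.48463774e+01, -2.31273347e+01, -2.62566582e-04,
        4.76462650e-03,  2.35990598e-05]), 'position': array([ 0.17391749, -0.52147521,  0.23069278]), 'tool_rot': array([[-1.41164615e-04,  9.48668452e-01,  3.16272269e-01],
       [ 1.46879005e-03,  3.16272128e-01, -9.48667373e-01],
       [-9.99998911e-01,  3.30619298e-04, -1.43804122e-03]]), 'ft_force': array([-0.79601754, -0.60191658,  0.02660638]), 'wrist_torque': array([ 0.0078701 , -0.04618814, -0.04190045]), 'grip_width': 0.08577248501180618}
0.0187
side [ 2.40932952 -0.09045038  0.05875492] [-0.5470581   0.06746853  0.99458039] 464.3938969775683 272.6897058180237 210.89820640566393 ['image', 'fx', 'fy', 'cx', 'cy', 'rvec', 'tvec', 'shot']
polisher [(0.55, [269, 139])]
lid [(0.87, [285, 96])]
lid_edge [(0.61, [285, 92]), (0.21, [263, 134])]
so
[... 311 characters left out ...]
731898] 397.2191632100119 280.53494000591866 212.6855776187281 ['image', 'fx', 'fy', 'cx', 'cy', 'rvec', 'tvec', 'shot']
polisher [(0.7, [166, 219])]
lid [(0.76, [143, 199])]
lid_edge [(0.79, [144, 202]), (0.21, [173, 225])]
socket [(0.79, [173, 224])]
stem [(0.93, [444, 256]), (0.6, [380, 264]), (0.56, [359, 330])]
stand [(0.84, [369, 238])]
buff_stem [(0.94, [375, 210])]
citrine [(0.61, [282, 265])]
brush []
wrist [-2.32460157  1.67570715  0.27343497] [-0.54895889 -0.04083277  0.37907376] 363.21347446380156 274.24965311874183 204.0075732737109 ['image', 'fx', 'fy', 'cx', 'cy', 'rvec', 'tvec', 'shot']
polisher []
lid []
lid_edge []
socket []
stem []
stand []
buff_stem []
citrine []
brush []
```

View pics/side0.png

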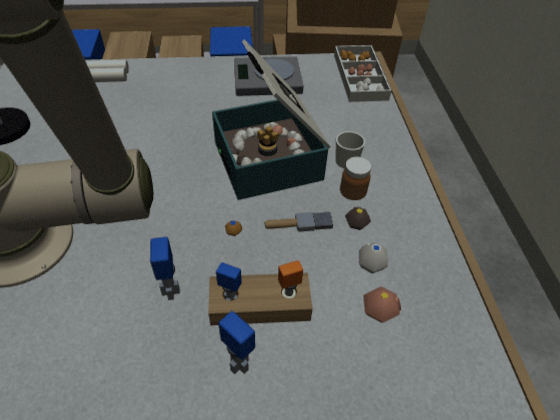

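View pics/top0.png

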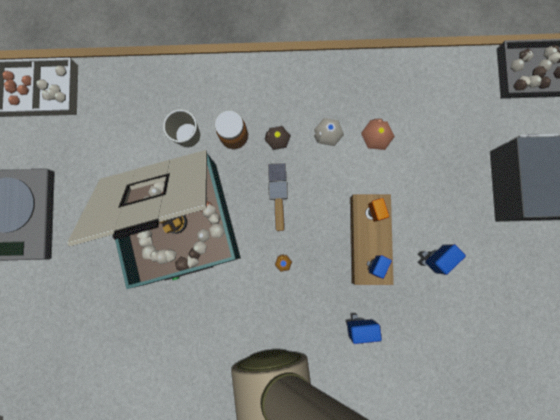

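View pics/wrist0.png

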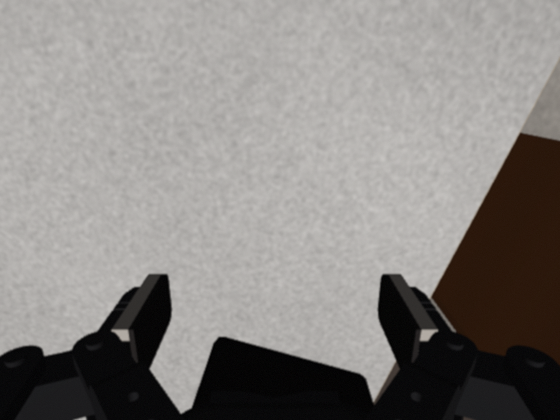

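Candidates for the blue stem are in side (228,278), in the stand well, and two larger look-alikes free on the table at (162,260) and (238,338). The one in the stand fits the description. I'll take close crops to measure.

```bash
python3 - <<'E'
import cv2
s=cv2.imread('pics/side0.png');t=cv2.imread('pics/top0.png')
def crop(im,x0,y0,w,h,k,n): cv2.imwrite(f'pics/{n}.png',cv2.resize(im[y0:y0+h,x0:x0+w],None,fx=k,fy=k,interpolation=cv2.INTER_CUBIC))
crop(s,200,250,130,90,6,'c_side_stand')
crop(t,330,180,80,120,5,'c_top_stand')
crop(s,200,30,140,180,3.3,'c_side_pol') if 0 else crop(s,200,35,150,150,4,'c_side_pol')
crop(t,60,140,190,150,4,'c_top_pol')
E
```

```text
(no output)
```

View pics/c_side_stand.png

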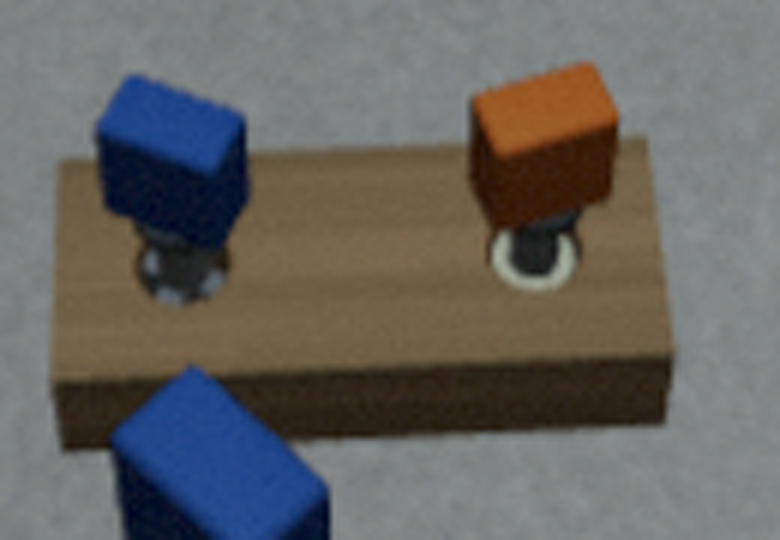

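View pics/c_top_stand.png

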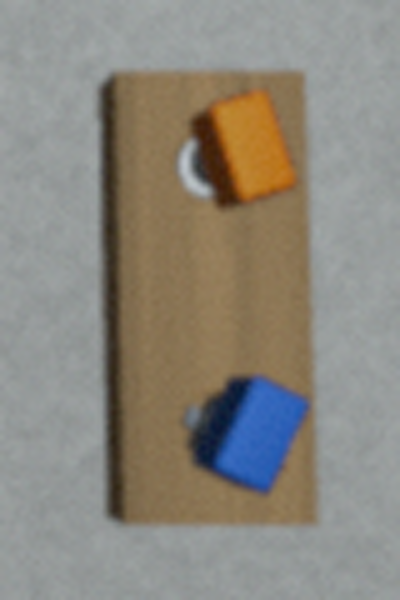

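View pics/c_side_pol.png

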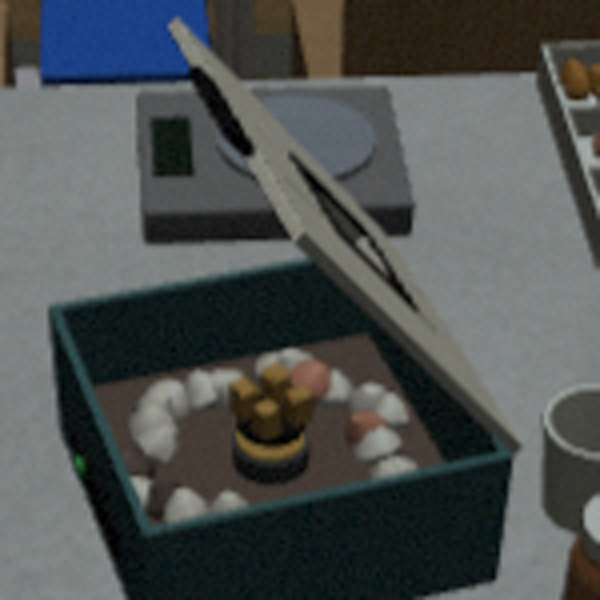

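View pics/c_top_pol.png

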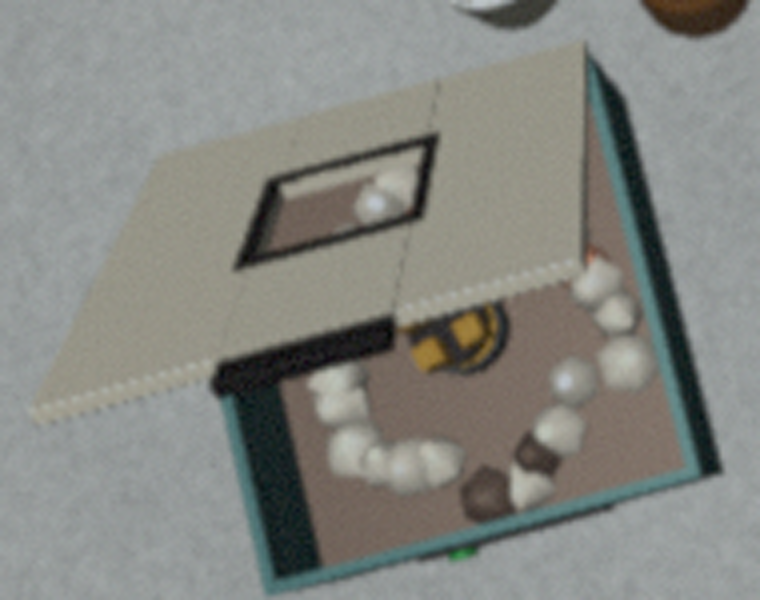

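```bash
cat > fit.py <<'E'
from h import *
from scipy.optimize import least_squares
P={}
import pickle
for n in ['side','top']:
    P[n]=get_image(n)
def px(U,k,off): return (np.array(U,float)+.5)/k-.5+np.array(off)
def rz(a): c,s=np.cos(a),np.sin(a); return np.array([[c,-s,0],[s,c,0],[0,0,1]])
# stand
st={'top':px([(113,73),(303,72),(316,522),(122,522)],5,(330,180)),'side':px([(62,160),(647,140),(672,352),(55,380)],6,(200,250))}
sc=np.array([[95,40,45],[95,-40,45],[-95,-40,45],[-95,40,45]])/1e3
# top view: up=+x, left=+y: TL=(+,+),TR=(+,-),BR=(-,-),BL=(-,+)
print([onz(P['top'],u,.045).round(4) for u in st['top']]); print([onz(P['side'],u,.045).round(4) for u in st['side']])
# side order: find by matching
def fit(f,x0):
    r=least_squares(f,x0,loss='soft_l1'); return r
def f(x,idx):
    W=sc@rz(x[2]).T+[x[0],x[1],0]
    return np.concatenate([(proj(P['top'],W)-st['top']).ravel(),(proj(P['side'],W)[idx]-st['side']).ravel()])
for idx in ([0,1,2,3],[1,2,3,0],[2,3,0,1],[3,0,1,2],[3,2,1,0],[2,1,0,3],[1,0,3,2],[0,3,2,1]):
    r=fit(lambda x:f(x,idx),[.4,-.2,0]); 
    if r.cost<500: print('stand',idx,r.x,r.cost,f(r.x,idx).round(1))
g={'top':px([(258,377),(308,403),(269,493),(215,466)],5,(330,180)),'side':px([(133,74),(245,118),(214,172),(97,130)],6,(200,250))}
print('grip top',[onz(P['top'],u,.122).round(4) for u in g['top']],np.mean([onz(P['top'],u,.122) for u in g['top']],0)); print('grip side',[onz(P['side'],u,.122).round(4) for u in g['side']],np.mean([onz(P['side'],u,.122) for u in g['side']],0))
# polisher
W=[];
obs=[('top',(270,590),4,(60,140),'r',(-110,110,100)),('top',(585,42),4,(60,140),'l',(0,-110,8)),('top',(160,155),4,(60,140),'l',(0,110,8)),
('top',(37,408),4,(60,140),'l',(-220,110,8)),('top',(583,262),4,(60,140),'l',(-220,-110,8)),('top',(700,468),4,(60,140),'r',(-110,-110,100)),
('side',(52,310),4,(200,35),'r',(-110,110,100)),('side',(150,530),4,(200,35),'r',(-110,-110,100)),('side',(512,455),4,(200,35),'r',(110,-110,100))
,('side',(175,18),4,(200,35),'l',(-220,110,8)),('side',(300,235),4,(200,35),'l',(-220,-110,8))]
def pf(x):
    out=[]
    R=rz(x[2]); c,s=np.cos(x[3]),np.sin(x[3])
    L=np.array([[c,0,s],[0,1,0],[-s,0,c]])
    for n,u,k,o,kind,X in obs:
        X=np.array(X)/1e3
        if kind=='l': X=L@X+[.11,0,.1]
        out.append(proj(P[n],R@X+[x[0],x[1],0])[0]-px(u,k,o))
    return np.array(out).ravel()
r=fit(pf,[.4,.2,0.2,.7]); print('pol',r.x,r.cost); print(pf(r.x).reshape(-1,2).round(1))
E
python3 fit.py
```

```text
[array([ 0.602 , -0.1491,  0.045 ]), array([ 0.6004, -0.2293,  0.045 ]), array([ 0.4125, -0.2251,  0.045 ]), array([ 0.4143, -0.1451,  0.045 ])]
[array([ 0.4152, -0.1461,  0.045 ]), array([ 0.6034, -0.1515,  0.045 ]), array([ 0.6008, -0.2291,  0.045 ]), array([ 0.4138, -0.2252,  0.045 ])]
stand [0, 1, 2, 3] [ 0.50680167 -0.18683898 -0.01808805] 280.8741579074821 [  -0.3   -0.2   -0.4   -0.3    0.     0.7    0.     0.8   96.8   -4.6
    4.3   35.1 -104.3    4.7   -0.2  -37. ]
stand [2, 3, 0, 1] [ 0.50982932 -0.18817361 -0.08074223] 277.5464383230773 [  3.1  -2.8   3.   -0.5  -2.3   0.4  -2.3  -2.   -2.2  34.4 -95.8   0.9
  -1.6 -33.6 103.6  -1.5]
stand [3, 0, 1, 2] [ 0.50789242 -0.18742502 -0.02307278] 1.8234093481685418 [ 0.2 -0.8  0.1 -0.7  0.1  0.3  0.1  0.2 -0.7 -0.3  0.1 -0.8  0.7  0.2
 -1.   0.1]
stand [3, 2, 1, 0] [ 0.50760085 -0.18711911 -0.02529303] 276.3071918568685 [  0.2  -0.7   0.1  -0.5  -0.2   0.4  -0.2   0.3  -0.8  -0.5 -99.9  39.8
   0.4   0.2  98.6 -40.9]
stand [2, 1, 0, 3] [ 0.50779703 -0.18703971 -0.02287833] 150.63651670274575 [  0.   -0.8  -0.1  -0.7  -0.1   0.3 
[... 404 characters left out ...]
1.     0.9   -0.    -1.3    1.    -1.3   -0.    97.9   -3.5
  -97.9    1.8 -104.6    3.3  102.8   -3.6]
grip top [array([ 0.4734, -0.186 ,  0.122 ]), array([ 0.4632, -0.2044,  0.122 ]), array([ 0.43  , -0.1881,  0.122 ]), array([ 0.4405, -0.1683,  0.122 ])] [ 0.45178347 -0.18668636  0.122     ]
grip side [array([ 0.4426, -0.1695,  0.122 ]), array([ 0.4749, -0.1875,  0.122 ]), array([ 0.4654, -0.2055,  0.122 ]), array([ 0.432 , -0.1887,  0.122 ])] [ 0.45372087 -0.18781492  0.122     ]
pol [0.55472219 0.22739708 0.24676344 0.88013798] 7.096189878301676
[[-0.9  0.5]
 [ 0.1 -2.2]
 [-0.2 -1.3]
 [-1.2  1.1]
 [ 0.7 -0.6]
 [ 0.4  0.8]
 [-0.6 -1.2]
 [-0.9  1.5]
 [ 1.1  0.3]
 [-0.2  0.4]
 [ 0.5  0.1]]
```

Crops confirm the choice. The stem in the stand has a grip about 38 x 21 mm, a top face consistent with z = 0.122, and steel ribs. It stands at (0.453, -0.187), close to the expected well position, with its x axis at about -28°. The polisher is at (0.555, 0.227) with yaw 0.247 and the lid at 0.88 rad. I'll move above the lid's side strip with the fingers shut.

drive_tool([
  [[-0.9,0,0,0,0,0,-1],[-0.9,0.2,-0.2,0,0,0,-1],[-0.2,0.6,-0.54,0,0,0,-1],[0,0.6,-0.54,0,0,0,-1],[0,0.6,-0.54,0,0,0,-1]],
], force=60)

```text
time_s: 2.1
position: [0.2404, -0.4025, 0.3317]
tool_rot: [[0.0, 0.949, 0.316], [-0.001, 0.316, -0.949], [-1.0, 0.0, 0.001]]
ft_force: [-0.2, -0.0, -0.2]
grip_width: 0.0119
```

drive_tool([
  [[0,0.6,-0.54,0,0,0,-1],[0,0.6,-0.54,0,0,0,-1],[0,0.6,-0.54,0,0,0,-1],[0,0.6,-0.54,0,0,0,-1],[0,0.6,-0.54,0,0,0,-1]],
])

```text
time_s: 2.6
position: [0.3401, -0.2267, 0.3315]
tool_rot: [[0.0, 0.949, 0.316], [-0.0, 0.316, -0.949], [-1.0, 0.0, 0.0]]
ft_force: [1.2, -0.1, -0.3]
grip_width: 0.0001
```

drive_tool([
  [[0,0.6,-0.54,0,0,0,-1],[0,0.6,-0.54,0,0,0,-1],[0,0.6,-0.54,0,0,0,-1],[0,0.6,-0.54,0,0,0,-1],[0,0.6,-0.54,0,0,0,-1]],
])

```text
time_s: 3.1
position: [0.4398, -0.0511, 0.3315]
tool_rot: [[0.001, 0.949, 0.316], [-0.0, 0.316, -0.949], [-1.0, 0.0, 0.0]]
ft_force: [-0.2, -1.2, -0.7]
grip_width: -0.0001
```

drive_tool([
  [[0,0.6,-0.53,0,0,0,-1],[0,0.6,-0.53,0,0,0,-1],[0,0.6,-0.53,0,0,0,-1],[0,0.6,-0.53,0,0,0,-1],[0,0.6,-0.53,0,0,0,-1]],
])

```text
time_s: 3.6
position: [0.5402, 0.1221, 0.3314]
tool_rot: [[0.0, 0.949, 0.316], [-0.0, 0.316, -0.949], [-1.0, 0.0, 0.0]]
ft_force: [1.1, -0.5, 0.9]
grip_width: -0.0001
```

```bash
python3 - <<'E'
from h import *
for n in ['side']: snap(n,n+'1')
E
```

```text
(no output)
```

View pics/side1.png

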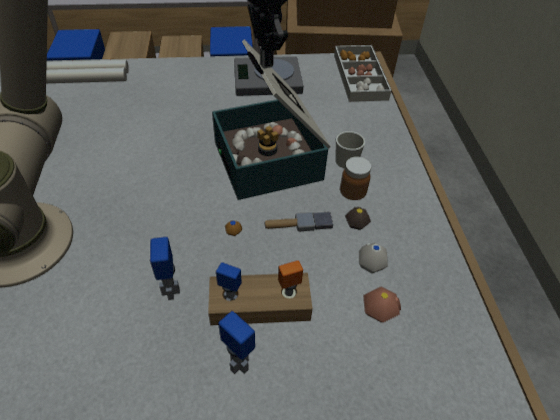

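The shut fingers at (267,65) are above the lid. I'll move the last bit sideways, then go down.

drive_tool([
  [[0,0.64,-0.52,0,0,0,-1],[0.4,0,0,0,0,0,-1],[0.4,0,0,0,0,0,-1],[0.4,0,0,0,0,0,-1],[0.3,0,0,0,0,0,-1]],
])

```text
time_s: 4.15
position: [0.5616, 0.1552, 0.2552]
tool_rot: [[-0.001, 0.949, 0.316], [0.0, 0.316, -0.949], [-1.0, -0.001, -0.0]]
ft_force: [1.0, -0.5, 1.9]
grip_width: 0.0003
```

drive_tool([
  [[0.3,0,0,0,0,0,-1],[0.3,0,0,0,0,0,-1],[0.3,0,0,0,0,0,-1],[0.3,0,0,0,0,0,-1],[0.3,0,0,0,0,0,-1]],
])

```text
time_s: 4.65
position: [0.5619, 0.1551, 0.1811]
tool_rot: [[0.001, 0.949, 0.316], [0.0, 0.316, -0.949], [-1.0, 0.001, 0.0]]
ft_force: [-0.7, 0.2, 1.2]
grip_width: -0.0003
```

```bash
python3 - <<'E'
from h import *
p=snap('side','side2'); im=cv2.imread('pics/side2.png'); cv2.imwrite('pics/side2c.png',cv2.resize(im[20:200,190:360],None,fx=3.3,fy=3.3))
E
```

```text
(no output)
```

View pics/side2c.png

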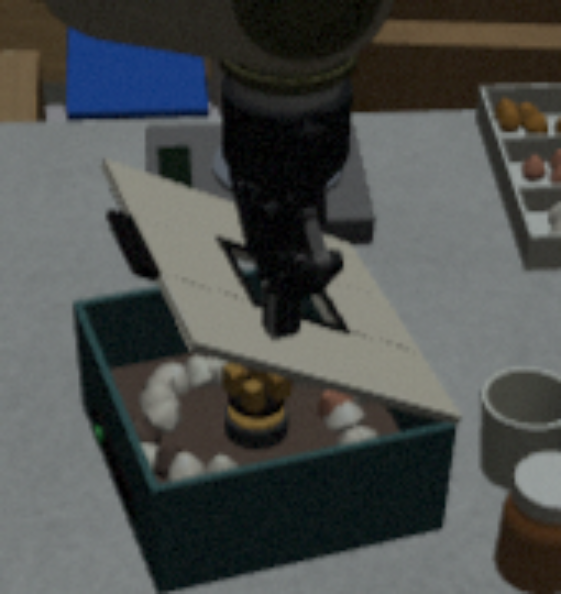

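The lid is going down with the fingertips at crop (283,328) on the side strip. I'll continue down to about z = 0.106.

drive_tool([
  [[0.3,0,0,0,0,0,-1],[0.3,0,0,0,0,0,-1],[0.3,0,0,0,0,0,-1],[0.3,0,0,0,0,0,-1],[0.2,0,0,0,0,0,-1]],
])

```text
time_s: 5.2
position: [0.5616, 0.1551, 0.1108]
tool_rot: [[-0.001, 0.949, 0.316], [-0.0, 0.316, -0.949], [-1.0, -0.001, -0.0]]
ft_force: [-0.7, -0.8, 2.6]
grip_width: -0.0001
```

drive_tool([
  [[0.04,0,0,0,0,0,-1],[0.04,0,0,0,0,0,-1],[0.02,0,0,0,0,0,-1],[0,0,0,0,0,0,-1],[0,0,0,0,0,0,-1]],
])

```text
time_s: 5.7
position: [0.5619, 0.1551, 0.108]
tool_rot: [[0.001, 0.949, 0.316], [-0.0, 0.316, -0.949], [-1.0, 0.001, 0.001]]
ft_force: [-3.8, -1.5, 8.0]
grip_width: 0.0
```

Contact at z = 0.108 with 8 N, so the lid is shut. I'll raise the tool and look.

drive_tool([
  [[-0.3,0,0,0,0,0,-1],[-0.9,0,0,0,0,0,-1],[-0.9,0,0,0,0,0,-1],[-0.9,0,0,0,0,0,0.3],[-0.5,0,0,0,0,0,0.3]],
])

```text
time_s: 6.2
position: [0.5623, 0.1553, 0.2862]
tool_rot: [[0.007, 0.949, 0.316], [0.001, 0.316, -0.949], [-1.0, 0.007, 0.002]]
ft_force: [-0.9, 0.3, -0.4]
grip_width: 0.0282
```

```bash
python3 - <<'E'
from h import *
o=observe()
for n in ['side','top','wrist']:
    p=snap(n,n+'3'); 
    K,R,t=cam(p); c=-R.T@t
    if n=='wrist': 
        T=np.array(o['tool_rot']); print('cam in tool',T.T@(c-o['position'])); print('R',T.T@R.T)
    print(proj(p,[[.555,.227,.108],[.555,.227,.092]]))
E
```

```text
[[268.20816226 126.42766926]
 [268.13956991 131.78207055]]
[[166.32247901 217.97293808]
 [168.7368095  218.67515395]]
cam in tool [-0.14143821  0.08219343 -0.00116971]
R [[-1.19337261e-03 -3.16437391e-01  9.48612647e-01]
 [-8.56756910e-05 -9.48613286e-01 -3.16437712e-01]
 [ 9.99999284e-01 -4.58901142e-04  1.10493812e-03]]
[[196.08043976 162.64680944]
 [199.5316108  159.19423734]]
```

View pics/wrist3.png

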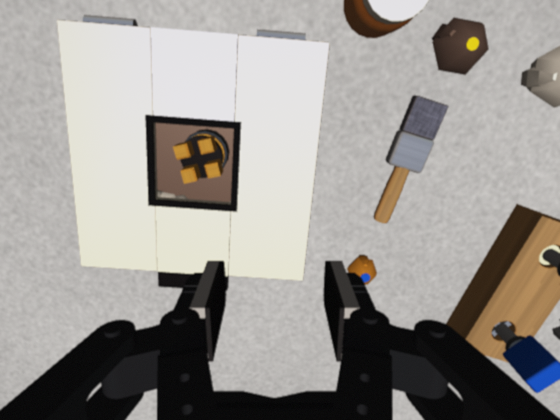

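View pics/side3.png

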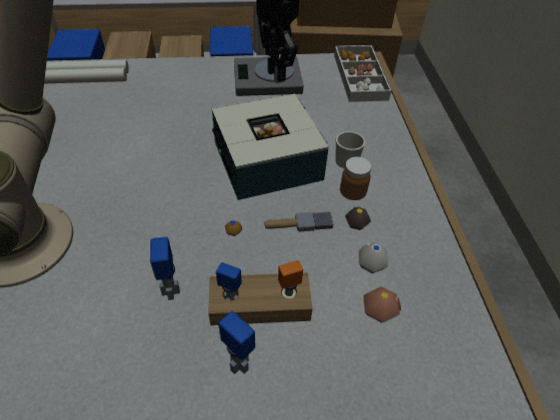

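The lid is flat on the rim in side. In wrist the coupling shows at (199,159) through the opening. I'll crop and measure it.

```bash
python3 - <<'E'
import cv2
t=cv2.imread('pics/wrist3.png')
cv2.imwrite('pics/c_w3.png',cv2.resize(t[105:220,135:255],None,fx=6,fy=5*1.2,interpolation=cv2.INTER_CUBIC)[:600])
E
```

```text
(no output)
```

View pics/c_w3.png

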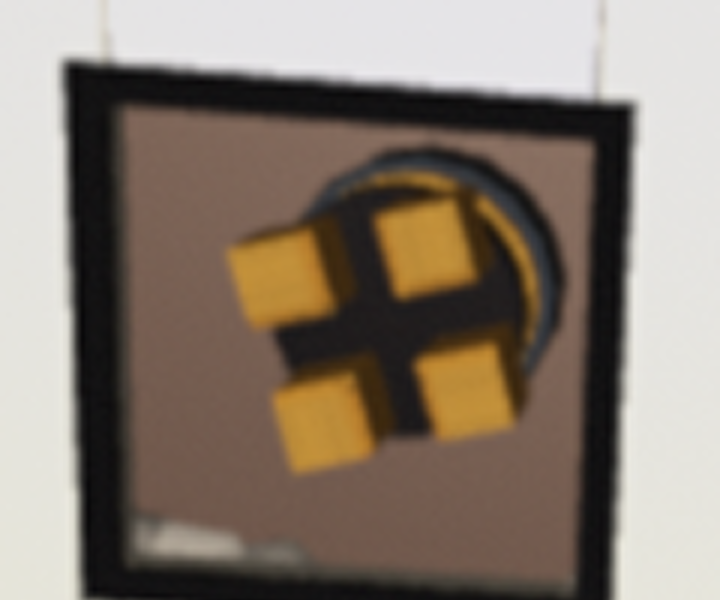

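```bash
python3 - <<'E'
from h import *
from scipy.optimize import least_squares
p=get_image('wrist')
B=np.array([[(228,250),(320,226),(340,305),(252,328)],[(375,213),(462,196),(480,278),(395,298)],[(415,360),(498,342),(518,420),(437,440)],[(273,393),(358,373),(376,452),(294,474)]],float)
U=(B+.5)/6-.5+[135,105]
W=np.array([[onz(p,u,.092)[:2] for u in b] for b in U])
print(W.mean((0,1)), W.mean(1).round(4))
c=W.mean(1); 
for i,j in [(0,1),(3,2),(0,3),(1,2)]:
    d=c[j]-c[i]; print(np.degrees(np.arctan2(d[1],d[0])),np.linalg.norm(d))
for b in W:
    d=b-np.roll(b,1,0); print(np.degrees(np.arctan2(d[:,1],d[:,0])).round(1),np.linalg.norm(d,axis=1).round(4))
O=np.array([(65,62),(633,103),(612,600),(85,600)],float); print([onz(p,(u+.5)/6-.5+[135,105],.108)[:2].round(4) for u in O])
# opening expected
a=.2468;R=np.array([[np.cos(a),-np.sin(a)],[np.sin(a),np.cos(a)]])
for s in [(1,1),(1,-1),(-1,-1),(-1,1)]:
    w=R@(np.array(s)*.035)+[.5547,.2274]; print(w, (proj(p,[*w,.108])[0]-[135,105])*6)
E
```

```text
[0.55233355 0.22814149] [[0.5566 0.2437]
 [0.5682 0.2241]
 [0.5483 0.2125]
 [0.5363 0.2322]]
-59.498986943851484 0.022726367285626794
-58.55341635106275 0.023092852694011037
-150.5279722258185 0.023396379050802406
-149.64045265692812 0.02301158480905402
[  30.8  -57.3 -151.4  122.9] [0.0124 0.0148 0.0123 0.0143]
[  28.1  -60.7 -152.1  121.6] [0.0132 0.0136 0.0127 0.0136]
[  30.3  -59.3 -150.   122.5] [0.0131 0.0133 0.0127 0.0133]
[  28.2  -58.3 -152.8  123.6] [0.0133 0.0139 0.0128 0.0137]
[array([0.5806, 0.2777]), array([0.6006, 0.1997]), array([0.528 , 0.1813]), array([0.5025, 0.2579])]
[0.58008889 0.26989005] [115.84635371  80.86600487]
[0.59719005 0.20201111] [608.38343169 118.34820034]
[0.52931111 0.18490995] [589.04634532 582.85594362]
[0.51220995 0.25278889] [128.99404866 550.31686737]
```

The measured slot direction is about 30.4° (mod 90) and the coupling centre is (0.552, 0.228), within 2.5 mm of the polisher fit. Next is the stem: I turn the tool by -46.7° in world and travel to it.

drive_tool([
  [[0,0,0,0.15,0,0,0.3],[0,0,0,0.15,0,0,0.3],[0,0,0,0.15,0,0,0.3],[0,0,0,0.15,0,0,0.3],[0,0,0,0.15,0,0,0.3]],
])

```text
time_s: 6.9
position: [0.5614, 0.1551, 0.2797]
tool_rot: [[-0.003, 0.907, -0.421], [-0.0, -0.421, -0.907], [-1.0, -0.003, 0.001]]
ft_force: [0.6, -1.0, -0.9]
grip_width: 0.0555
```

drive_tool([
  [[0,0,0,0.065,0,0,0.3],[0,0,0,0,0,0,0.3]],
])

```text
time_s: 7.1
position: [0.5614, 0.1551, 0.2799]
tool_rot: [[-0.003, 0.881, -0.474], [-0.0, -0.474, -0.881], [-1.0, -0.002, 0.001]]
ft_force: [-0.1, -0.2, -0.6]
grip_width: 0.0555
```

drive_tool([
  [[0,0.166,0.88,0,0,0,0.3],[0,0.166,0.88,0,0,0,0.3],[0,0.166,0.88,0,0,0,0.3],[0,0.166,0.88,0,0,0,0.3],[0.2,0.166,0.88,0,0,0,0.3]],
])

```text
time_s: 7.6
position: [0.4935, -0.0598, 0.2714]
tool_rot: [[0.001, 0.882, -0.471], [-0.0, -0.471, -0.882], [-1.0, 0.001, -0.0]]
ft_force: [1.0, -0.5, -0.2]
grip_width: 0.0556
```

drive_tool([
  [[0.2,0.166,0.88,0,0,0,0.3],[0.2,0.166,0.88,0,0,0,0.3],[0.2,0.166,0.88,0,0,0,0.3],[0,0,0,0,0,0,0.3]],
])

```text
time_s: 8.0
position: [0.4517, -0.1901, 0.2392]
tool_rot: [[-0.004, 0.879, -0.476], [0.001, -0.476, -0.879], [-1.0, -0.004, 0.001]]
ft_force: [0.6, 0.1, 0.6]
grip_width: 0.0553
```

```bash
python3 - <<'E'
from h import *
o=observe(); print(o['position'],o['q'])
p=snap('wrist','wrist4')
g=np.array([[.0,0]]); a=np.radians(-28.3); R=np.array([[np.cos(a),-np.sin(a)],[np.sin(a),np.cos(a)]])
im=cv2.imread('pics/wrist4.png')
C=[[*(R@np.array(s)+[.453,-.187]),.122] for s in [(.02,.012),(.02,-.012),(-.02,-.012),(-.02,.012)]]
q=proj(p,C); print(q)
cv2.polylines(im,[q.round().astype(int)],True,(0,255,0),1)
cv2.imwrite('pics/wrist4b.png',im)
E
```

```text
[ 0.45166952 -0.19007301  0.23919015] [-3.66638640e+01  1.55233134e+01  8.24938335e+01 -5.99452048e-02
  8.21934194e+01  8.17987359e+01]
[[254.10175644 170.5012562 ]
 [287.07616265 170.39893994]
 [286.62694726 221.58249395]
 [255.18205408 221.68305123]]
```

View pics/wrist4b.png

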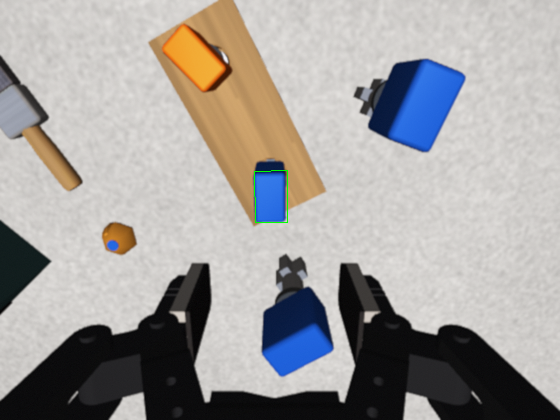

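```bash
python3 - <<'E'
from h import *
p=snap('wrist','wrist5'); o=observe()
T=np.array(o['tool_rot']);
for u,z in [((290,275),.0),((387,97),0.),((300,365),.13),((300,365),.15)]:
    w=onz(p,u,z); print(u,w, T.T@(w-o['position']))
q=get_image('top'); s=get_image('side'); print(onz(q,(366,332),.13),onz(q,(366,332),.15),onz(q,(450,258),.15))
print(onz(s,(240,330),.15),onz(s,(240,330),.13))
E
cat > g.py <<'E'
from h import *
E
```

```text
(290, 275) [ 3.23940716e-01 -1.38992959e-01  5.55111512e-17] [ 0.24078149 -0.13593752  0.01925247]
(387, 97) [ 0.45710413 -0.31883805  0.        ] [0.24036149 0.06655411 0.11450853]
(300, 365) [ 0.31090646 -0.13572392  0.13      ] [ 0.1108039  -0.14920249  0.02248427]
(300, 365) [ 0.32793438 -0.14290723  0.15      ] [ 0.09077112 -0.13084062  0.02072942]
[ 0.33358371 -0.14954744  0.13      ] [ 0.33751528 -0.14577329  0.15      ] [ 0.46547455 -0.30358827  0.15      ]
[ 0.47060798 -0.3179926   0.15      ] [ 0.47027485 -0.30752615  0.13      ]
```

The green prediction outline matches the blue grip's top face at (255..287, 171..222). The larger decoys are clear of the gripper, about 0.12 m away or more. I'll descend and grip.

drive_tool([
  [[0.6,0,-0.07,0,0,0,0.3],[0.6,0,0,0,0,0,0.3],[0.6,0,0,0,0,0,0.3],[0.6,0,0,0,0,0,0.3],[0.4,0,0,0,0,0,0.3]],
])

```text
time_s: 8.7
position: [0.4553, -0.1815, 0.0998]
tool_rot: [[-0.001, 0.882, -0.471], [0.001, -0.471, -0.882], [-1.0, -0.002, -0.0]]
ft_force: [0.5, -0.4, -0.2]
grip_width: 0.0555
```

drive_tool([
  [[0.3,0,0,0,0,0,0.3],[0,0,0,0,0,0,0.3],[0,0,0,0,0,0,-0.6],[0,0,0,0,0,0,-1],[0,0,0,0,0,0,-1]],
], force=60)

```text
time_s: 9.2
position: [0.4556, -0.1837, 0.0873]
tool_rot: [[0.001, 0.881, -0.473], [-0.002, -0.473, -0.881], [-1.0, 0.002, 0.001]]
ft_force: [-0.9, -2.4, 3.5]
grip_width: 0.0234
```

drive_tool([
  [[0,0,0,0,0,0,-1],[0,0,0,0,0,0,-1],[0,0,0,0,0,0,-1]],
], force=80)

```text
time_s: 9.5
position: [0.4557, -0.1838, 0.0873]
tool_rot: [[0.002, 0.881, -0.473], [-0.002, -0.473, -0.881], [-1.0, 0.002, 0.001]]
ft_force: [-1.0, -2.0, 6.1]
grip_width: 0.0235
```

Gripped, with width 23.5 mm. Lifting.

drive_tool([
  [[-0.2,0,0,0,0,0,-1],[-0.4,0,0,0,0,0,-1],[-0.6,0,0,0,0,0,-1],[-0.7,0,0,0,0,0,-1],[-0.7,0,0,0,0,0,-1]],
])

```text
time_s: 10.0
position: [0.4549, -0.1826, 0.2181]
tool_rot: [[-0.0, 0.881, -0.473], [0.001, -0.473, -0.881], [-1.0, -0.001, -0.001]]
ft_force: [-0.1, -1.0, -2.0]
grip_width: 0.0229
```

drive_tool([
  [[-0.7,0,0,0,0,0,-1],[-0.3,0,0,0,0,0,-1],[0,0,0,0,0,0,-1],[0,0,0,0,0,0,-1]],
])

```text
time_s: 10.4
position: [0.4549, -0.1828, 0.2657]
tool_rot: [[-0.001, 0.881, -0.473], [0.001, -0.473, -0.881], [-1.0, -0.001, -0.001]]
ft_force: [0.9, -0.1, -1.8]
grip_width: 0.0231
```

```bash
python3 - <<'E'
from h import *
o=observe(); print(o['position'],o['tool_rot'],o['q'],o['ft_force'])
p=snap('wrist','wrist6'); snap('side','side6')
E
```

```text
[ 0.45486894 -0.18277322  0.26573474] [[-8.08311933e-04  8.80868802e-01 -4.73359799e-01]
 [ 1.04499968e-03 -4.73358951e-01 -8.80869009e-01]
 [-9.99999127e-01 -1.20667777e-03 -5.37885928e-04]] [-3.57709024e+01  1.43848006e+01  7.95996957e+01  2.15577166e-02
  8.60880796e+01  8.24802095e+01] [ 0.9156321  -0.06318884 -1.8357015 ]
```

View pics/wrist6.png

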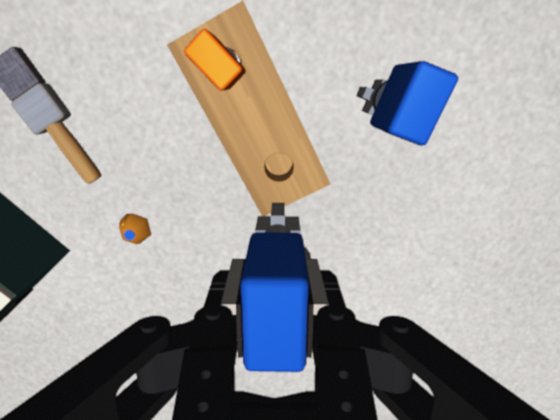

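View pics/side6.png

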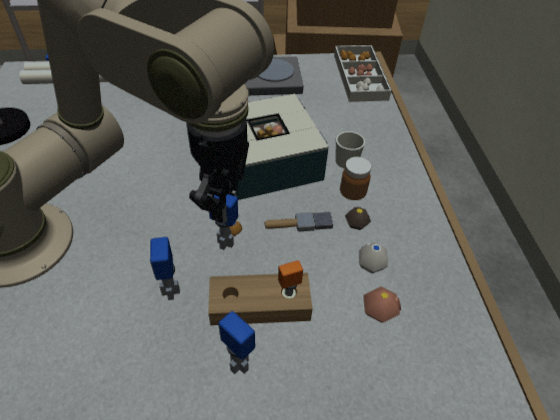

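The stem is held upright and its cross foot shows in wrist around (278,218). I'll overlay the model to measure its offset and tilt in the hand.

```bash
cat > ov.py <<'E'
from h import *
def stem_pts(y0=0,z0=0,h0=.0723,ty=0,tz=0):
    # points in tool frame; foot at tool x=+h0 ; stem z -> -tool x ; stem x -> tool y ; stem y -> tool -z? symmetric
    def P(sx,sy,sz):
        return np.array([h0-sz + 0*sx, y0+sx+tz*(sz-.09), z0+sy+ty*(sz-.09)])
    L={}
    a,b=.013,.004
    cr=[(a,b),(a,-b),(b,-b),(b,-a),(-b,-a),(-b,-b),(-a,-b),(-a,b),(-b,b),(-b,a),(b,a),(b,b)]
    L['foot']=[P(x,y,0) for x,y in cr]
    L['ribtop']=[P(x,y,.024) for x,y in cr]
    L['gtop']=[P(x,y,.107) for x,y in [(.02,.012),(.02,-.012),(-.02,-.012),(-.02,.012)]]
    L['gbot']=[P(x,y,.062) for x,y in [(.02,.012),(.02,-.012),(-.02,-.012),(-.02,.012)]]
    return L
def draw(p,o,name,k=3,box=(180,180,200,210),cols={'foot':(0,0,255),'ribtop':(0,255,255),'gtop':(0,255,0),'gbot':(255,0,255)},**kw):
    T=np.array(o['tool_rot']); t=np.array(o['position'])
    x0,y0,w,h=box
    im=cv2.cvtColor(p['image'],cv2.COLOR_RGB2BGR)[y0:y0+h,x0:x0+w]
    im=cv2.resize(im,None,fx=k,fy=k,interpolation=cv2.INTER_CUBIC)
    raw=im.copy()
    for n,q in stem_pts(**kw).items():
        W=np.array(q)@T.T+t; u=(proj(p,W)-[x0,y0]+.5)*k-.5
        cv2.polylines(im,[(u*8).round().astype(int)],True,cols[n],1,cv2.LINE_AA,3)
    cv2.imwrite(f'pics/{name}.png',np.hstack([raw,im])); return
E
python3 - <<'E'
from ov import *
p=get_image('wrist'); o=observe()
draw(p,o,'ov6',k=3,box=(220,190,120,190))
E
```

View pics/ov6.png

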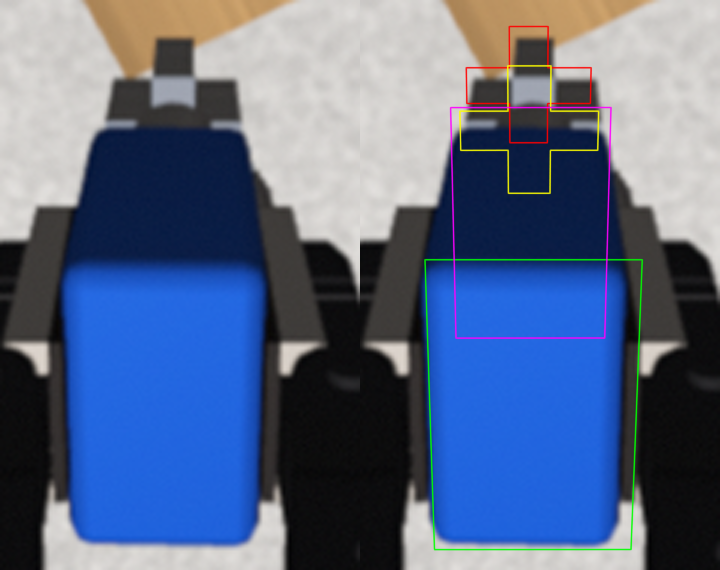

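The foot in wrist sits about 4 px below the model, which could be camera bias. I'll rely on a differential measurement next to the socket. Next I turn +58.7° in world and travel to a hover 40 mm short of the socket.

drive_tool([
  [[0,0,0,-0.147,0,0,-1],[0,0,0,-0.147,0,0,-1],[0,0,0,-0.147,0,0,-1],[0,0,0,-0.147,0,0,-1],[0,0,0,-0.147,0,0,-1]],
])

```text
time_s: 11.05
position: [0.455, -0.1831, 0.2654]
tool_rot: [[-0.002, 0.969, 0.245], [0.001, 0.245, -0.969], [-1.0, -0.001, -0.002]]
ft_force: [0.1, 0.2, -2.0]
grip_width: 0.0231
```

drive_tool([
  [[0,0,0,-0.147,0,0,-1],[0,0,0,-0.143,0,0,-1],[0,0,0,0,0,0,-1]],
])

```text
time_s: 11.35
position: [0.4551, -0.1831, 0.2655]
tool_rot: [[-0.001, 0.861, 0.508], [0.001, 0.508, -0.861], [-1.0, -0.001, -0.002]]
ft_force: [-0.3, 0.2, -1.4]
grip_width: 0.0231
```

drive_tool([
  [[0,0.504,-0.61,0,0,0,-1],[0,0.504,-0.61,0,0,0,-1],[0,0.504,-0.61,0,0,0,-1],[0,0.504,-0.61,0,0,0,-1],[0,0.504,-0.61,0,0,0,-1]],
])

```text
time_s: 11.85
position: [0.4864, 0.0137, 0.2659]
tool_rot: [[-0.001, 0.864, 0.503], [0.0, 0.503, -0.864], [-1.0, -0.001, -0.001]]
ft_force: [0.7, -0.2, -1.6]
grip_width: 0.023
```

drive_tool([
  [[0,0.504,-0.61,0,0,0,-1],[0,0.504,-0.61,0,0,0,-1],[0.2,0.504,-0.61,0,0,0,-1],[0.2,0.504,-0.61,0,0,0,-1],[0.2,0.504,-0.61,0,0,0,-1]],
])

```text
time_s: 12.35
position: [0.5176, 0.2091, 0.2354]
tool_rot: [[-0.001, 0.864, 0.503], [-0.0, 0.503, -0.864], [-1.0, -0.001, -0.0]]
ft_force: [-0.1, 0.2, 0.1]
grip_width: 0.0232
```

drive_tool([
  [[0.2,0,0,0,0,0,-1],[0.2,0,0,0,0,0,-1],[0,0,0,0,0,0,-1],[0,0,0,0,0,0,-1]],
])

```text
time_s: 12.75
position: [0.5179, 0.2064, 0.2164]
tool_rot: [[-0.0, 0.863, 0.505], [-0.0, 0.505, -0.863], [-1.0, -0.0, 0.0]]
ft_force: [-0.3, -0.1, -1.1]
grip_width: 0.0232
```

```bash
python3 - <<'E'
from ov import *
p=snap('wrist','wrist7'); o=observe(); print(o['position'],np.array(o['tool_rot']).round(4),o['ft_force'])
draw(p,o,'ov7',k=2.5,box=(200,80,160,230))
E
```

```text
[0.51807297 0.20650307 0.21685687] [[ 7.000e-04  8.630e-01  5.051e-01]
 [ 0.000e+00  5.051e-01 -8.630e-01]
 [-1.000e+00  6.000e-04  3.000e-04]] [-0.06592135 -0.2138496  -1.49102978]
```

View pics/wrist7.png

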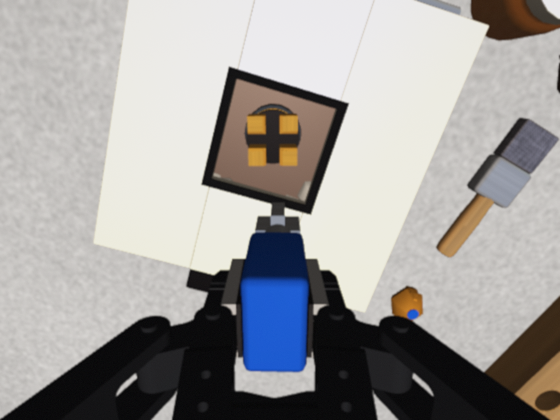

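View pics/ov7.png

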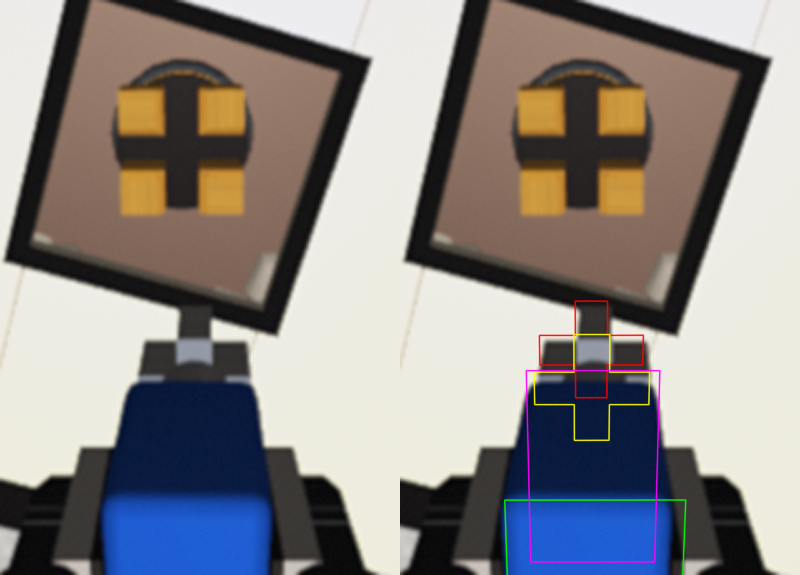

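```bash
python3 - <<'E'
from ov import *
p=get_image('wrist'); o=observe(); T=np.array(o['tool_rot']); t=o['position']
def tl(u,z,k=2.5,off=(200,80)):
    u=(np.array(u,float)+.5)/k-.5+off
    return (T.T@(onz(p,u,z)-t))[1:]*1e3
C=[(118,88),(165,88),(165,135),(119,135),(199,88),(246,88),(246,135),(199,135),(121,169),(165,169),(165,215),(121,215),(200,169),(244,169),(244,215),(200,215)]
A=np.array([tl(c,.092) for c in C]); print('coupling tool yz',A.mean(0), A.max(0)-A.min(0)); print(A.round(1).tolist())
zf=t[2]-.0723
print('foot end',tl((181,308),zf),tl((211,308),zf)); print('rib top end',tl((177,340),zf+.024),tl((212,340),zf+.024))
print('side rib foot', tl((145,341),zf),tl((243,341),zf)); print('side rib top',tl((139,378),zf+.024),tl((250,378),zf+.024))
E
```

```text
coupling tool yz [41.39633254 -2.16945752] [36.98063918 36.87380809]
[[59.8, -20.5], [59.8, -7.1], [46.5, -7.2], [46.5, -20.5], [59.8, 2.6], [59.8, 16.1], [46.5, 16.3], [46.5, 2.7], [36.6, -20.2], [36.6, -7.3], [22.8, -7.4], [22.8, -20.5], [36.6, 3.0], [36.6, 15.9], [22.8, 16.2], [22.8, 3.1]]
foot end [11.08816223 -2.33693527] [11.08357687  5.095424  ]
rib top end [11.58136154 -3.09521404] [11.57636873  4.6930784 ]
side rib foot [  2.37321141 -11.3853508 ] [ 2.35743629 13.19301276]
side rib top [  2.44097716 -11.70619653] [ 2.42417813 13.34946714]
```

The slots and ribs look parallel in the image. Differential: the stem foot must go +43 mm along tool y and -3.2 mm along tool z. I'll shift, then lower to just above the coupling.

drive_tool([
  [[0,0.43,-0.032,0,0,0,-1],[0,0.43,-0.032,0,0,0,-1],[0.3,0,0,0,0,0,-1],[0.3,0,0,0,0,0,-1],[0.2,0,0,0,0,0,-1]],
])

```text
time_s: 13.35
position: [0.5533, 0.2315, 0.1758]
tool_rot: [[-0.0, 0.862, 0.506], [-0.0, 0.506, -0.862], [-1.0, -0.0, -0.0]]
ft_force: [0.1, 0.4, -1.9]
grip_width: 0.0229
```

drive_tool([
  [[0,0,0,0,0,0,-1],[0,0,0,0,0,0,-1],[0,0,0,0,0,0,-1]],
])

```text
time_s: 13.65
position: [0.5536, 0.2319, 0.1773]
tool_rot: [[0.002, 0.862, 0.507], [0.0, 0.507, -0.862], [-1.0, 0.002, 0.001]]
ft_force: [-0.9, 0.3, -1.1]
grip_width: 0.0229
```

```bash
python3 - <<'E'
from ov import *
p=snap('wrist','wrist8'); o=observe(); print(o['position'],np.array(o['tool_rot']).round(4),o['ft_force'])
draw(p,o,'ov8',k=3.5,box=(215,130,110,160))
s=snap('side','side8'); im=cv2.imread('pics/side8.png'); cv2.imwrite('pics/side8c.png',cv2.resize(im[60:180,200:340],None,fx=5,fy=5,interpolation=cv2.INTER_CUBIC))
E
```

```text
[0.55356468 0.23196601 0.17725636] [[ 1.600e-03  8.620e-01  5.069e-01]
 [ 4.000e-04  5.069e-01 -8.620e-01]
 [-1.000e+00  1.600e-03  5.000e-04]] [-0.30892525  0.14266258 -1.96861444]
```

View pics/ov8.png

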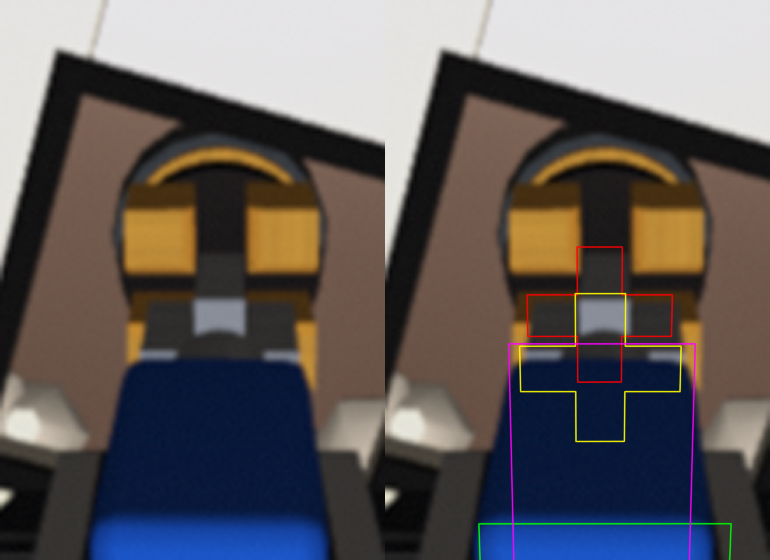

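View pics/side8c.png

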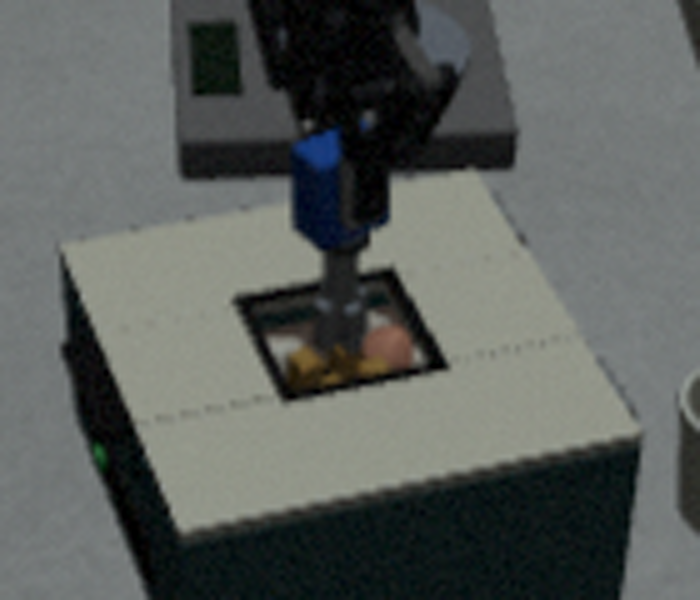

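```bash
python3 - <<'E'
from ov import *
p=get_image('wrist'); o=observe(); T=np.array(o['tool_rot']); t=o['position']
def tl(u,z,k=3.5,off=(215,130)):
    u=(np.array(u,float)+.5)/k-.5+off
    return ((T.T@(onz(p,u,z)-t))[1:]*1e3).round(2)
print('blocks', [tl(c,.092) for c in [(123,208),(195,208),(195,272),(124,272),(247,208),(320,208),(320,272),(247,272)]])
zf=t[2]-.0723
print('foot end',tl((198,253),zf),tl((244,253),zf)); print('side rib foot',tl((148,303),zf),tl((297,303),zf)); print('rib top end',tl((194,298),zf+.024),tl((246,298),zf+.024),'side top',tl((139,350),zf+.024),tl((300,350),zf+.024))
E
```

```text
blocks [array([ 16.43, -16.88]), array([16.42, -3.54]), array([ 3.87, -3.58]), array([  3.88, -16.96]), array([16.42,  6.1 ]), array([16.41, 19.63]), array([ 3.87, 19.98]), array([3.87, 6.22])]
foot end [11.81 -2.9 ] [11.8   5.25]
side rib foot [  2.37 -11.9 ] [ 2.36 14.84]
rib top end [12.18 -3.35] [12.18  4.92] side top [  3.25 -12.26] [ 3.24 13.71]
```

Foot and coupling centres now agree to about 0.1 mm in tool y and z. I'll descend slowly into the slots.

drive_tool([
  [[0.1,0,0,0,0,0,-1],[0.1,0,0,0,0,0,-1],[0.08,0,0,0,0,0,-1],[0.06,0,0,0,0,0,-1],[0.06,0,0,0,0,0,-1]],
])

```text
time_s: 14.3
position: [0.5532, 0.232, 0.1559]
tool_rot: [[-0.0, 0.862, 0.507], [-0.0, 0.507, -0.862], [-1.0, -0.0, -0.0]]
ft_force: [-0.4, -0.1, -1.4]
grip_width: 0.0231
```

drive_tool([
  [[0.06,0,0,0,0,0,-1],[0.06,0,0,0,0,0,-1],[0.04,0,0,0,0,0,-1],[0,0,0,0,0,0,-1],[0,0,0,0,0,0,-1]],
])

```text
time_s: 14.8
position: [0.5533, 0.232, 0.1484]
tool_rot: [[0.0, 0.862, 0.507], [0.0, 0.507, -0.862], [-1.0, 0.0, 0.0]]
ft_force: [-0.2, 0.1, -1.2]
grip_width: 0.0227
```

No contact force and the foot is about 16 mm into the slots. I'll raise the grip force and press on.

drive_tool([
  [[0.04,0,0,0,0,0,-1],[0.04,0,0,0,0,0,-1],[0.03,0,0,0,0,0,-1],[0,0,0,0,0,0,-1],[0,0,0,0,0,0,-1]],
], force=110)

```text
time_s: 15.3
position: [0.5534, 0.232, 0.1433]
tool_rot: [[0.001, 0.862, 0.507], [0.0, 0.507, -0.862], [-1.0, 0.001, 0.0]]
ft_force: [0.1, -0.1, 3.3]
grip_width: 0.0227
```

drive_tool([
  [[0.03,0,0,0,0,0,-1],[0.03,0,0,0,0,0,-1],[0.03,0,0,0,0,0,-1],[0,0,0,0,0,0,-1],[0,0,0,0,0,0,-1]],
])

```text
time_s: 15.8
position: [0.5534, 0.232, 0.1389]
tool_rot: [[0.001, 0.862, 0.507], [0.0, 0.507, -0.862], [-1.0, 0.001, 0.0]]
ft_force: [-1.3, -0.2, 7.3]
grip_width: 0.0226
```

The net spring force is about 8.8 N at 4.5 mm compression, which matches the spring. I'll press to the stop.

drive_tool([
  [[0.03,0,0,0,0,0,-1],[0.03,0,0,0,0,0,-1],[0.02,0,0,0,0,0,-1],[0,0,0,0,0,0,-1],[0,0,0,0,0,0,-1]],
])

```text
time_s: 16.3
position: [0.5536, 0.2321, 0.1362]
tool_rot: [[0.002, 0.862, 0.507], [0.0, 0.507, -0.862], [-1.0, 0.002, 0.001]]
ft_force: [-4.5, -1.6, 15.9]
grip_width: 0.0227
```

drive_tool([
  [[0.01,0,0,0,0,0,-1],[0.01,0,0,0,0,0,-1],[0,0,0,0,0,0,-1],[0,0,0,0,0,0,-1]],
])

```text
time_s: 16.7
position: [0.5537, 0.2321, 0.1361]
tool_rot: [[0.003, 0.862, 0.507], [0.001, 0.507, -0.862], [-1.0, 0.003, 0.001]]
ft_force: [-4.9, -1.1, 22.0]
grip_width: 0.0227
```

Force rises without further travel, so it is at the stop. I'll check the pictures.

```bash
python3 - <<'E'
from ov import *
s=snap('side','side9'); t=snap('top','top9'); p=snap('wrist','wrist9'); o=observe(); print(o['time_s'],o['position'],o['ft_force'])
a=cv2.resize(cv2.imread('pics/side9.png')[60:180,200:340],None,fx=2.8,fy=2.8,interpolation=cv2.INTER_CUBIC)
b=cv2.resize(cv2.imread('pics/wrist9.png')[110:270,190:350],None,fx=2.4,fy=2.1,interpolation=cv2.INTER_CUBIC)
cv2.imwrite('pics/c9.png',np.hstack([a,b[:336]]))
E
```

```text
16.85 [0.5536746  0.23211813 0.13605063] [-5.62858875 -1.66776826 21.77374793]
```

View pics/c9.png

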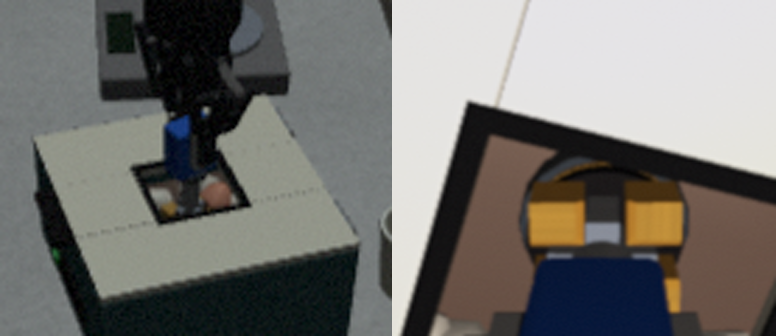

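View pics/side9.png

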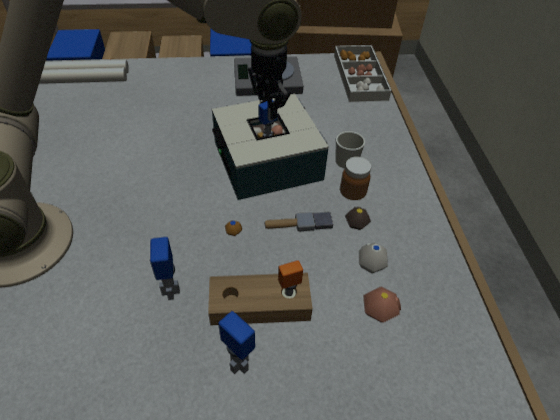

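In the wrist crop the rib sits in the slot between the two far blocks at crop (600,225). In side the lid is flat, the orange stem is still at (290,275) and the bystanders have not moved. Handing in.

```bash
python3 - <<'E'
from rig import close_job, observe
print(close_job()); o=observe(); print(o['time_s'],o['position'],o['ft_force'],o['grip_width'])
E
```

```text
the job is handed in; nothing more can be done
None
the job is handed in; nothing more can be done
```

I shut the lid, took the blue stem out of the stand, turned it about 59° to match the coupling slots, and pressed it fully down. I then handed the job in with the stem still gripped. No verdict was reported.

- **Lid:** the fingers stopped at z = 0.108 with 8 N, which is the shut height, and the later side pictures show it flat on the rim.
- **Fit:** before going down, the stem foot and coupling centres agreed to about 0.1 mm in the wrist image. The stem entered the slots without any contact force.
- **Press:** the spring pushed back with about 5 N at first contact and 9 N partway down. It ended against the stop at TCP z = 0.136 (about 7 mm of travel) with 22 N on the wrist. Grip is set to 110 N and the width is 22.7 mm.
- **Surroundings:** in the last side picture the orange stem, stones, jar, cup and brush look unmoved.
- **Disagreements:**
  - The polisher position from the fixed cameras differed by about 2.5 mm from the wrist camera's, and the held stem sat a few pixels off its model. I aligned by comparing stem and coupling in the same wrist image instead.
  - The stem's grip and ribs also measured about 5% under the stated size. I put that down to rounded edges, and the two look-alikes on the table are clearly larger.

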